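# Tip the pipe pieces off the parts box lid and hold it open at 60 degrees

## Task

Raise the lid of the blue parts box by its red handle so that the three pieces lying on it slide off over the hinge into the open bay of the box, without touching these pieces or disturbing the other things on the bench. Then keep the lid open at 60 degrees from level (within about 5 degrees), so that a workmate can take the brackets out from under it. The lid falls shut if let go: finish while still holding it steady there.

Things in the scene. Friction and masses are not known exactly. Their poses are not given: they have to be found in the camera images.
- parts_box: blue steel parts box fixed to the bench, 260 x 180 mm, walls 4 mm. Origin: on the bench below the middle of the lid's hinge. Its x runs from the lidded compartment (135 mm long, at negative x, 73 mm high) to the open bay (125 mm, at positive x, walls 103 mm high); its y runs along the hinge. At the start its x points to the robot's left (world +y), within 0.25 rad. Two brackets lie under the lid
- box_lid (a joint): lid angle, rad: 0 shut and level, grows as the handle rises (60 degrees = 1.047), stop at 1.45; no spring, 0.45 kg, falls shut if let go, about 3 N upward at the handle lifts it. Dark plate 134 mm long, 180 mm wide, top face 8 mm above the hinge axis, 15 mm side rims, 7 mm lip at the handle end: pieces slide off over the hinge once it is steep (about 30 to 50; the tube may roll sooner)
- lid_handle (a point): middle of the lid's handle: red bar, 11 mm thick, round, 103 mm clear, parallel to the hinge, on two thin arms beyond the lid's free end. 174 mm from the hinge axis along the lid, 6 mm above it square to the lid: at x = -174, z = 76 mm of the box when shut. Gap of 32 mm between bar and lid edge, nothing below the bar; gripped from above, it can turn between the fingers as the lid rises
- lid_hinge (a point): middle of the lid's hinge axis, fixed to the box, 70 mm above the bench, at x = 0, y = 0 of the box; the axis runs along the box's y
- bay_floor (a point): centre of the inner floor of the open bay, 8 mm above the bench, at x = 62.5 mm, y = 0 in the box's frame
- pipe_elbow: white plastic pipe elbow, 68 x 68 x 41 mm, about 50 g, lying on the lid. Its origin is the centre of its underside as it lies at the start.
- tube_piece: short grey alloy tube, 25 mm thick, 75 mm long, about 60 g, lying on the lid, roughly square to the hinge. Its origin is the centre of its underside as it lies at the start.
- round_adapter: pale round metal adapter with a ball on top, 43 mm across, 36 mm high, about 85 g, standing on the lid. Its origin is the centre of its underside as it lies at the start.
- red_marker: red and black marker pen, 137 mm long, 19 mm thick, lying on the bench; leave alone
- orange_tape_measure: orange tape measure, 36 x 74 x 62 mm, standing on the bench; leave alone
- blue_cutter: blue film cutter, 136 mm long, 25 mm wide; leave alone
- pail_lid: pale blue round plastic lid, 85 mm across, 16 mm high; leave alone
Things that resemble listed ones, but are neither listed nor needed, are in the scene too. What is shaped like the pipe_elbow but purple is not meant.

How it is judged:
At the end, for the whole second after the job is handed in: The gripper's fingers still hold the lid (contact force over 0.4 N) and the lid stands still at 60 degrees, give or take 6 (0.942 to 1.152 rad); the elbow, the tube and the round adapter lie at rest in the open bay, inside its walls (value of joint box_lid between 0.942 and 1.152 rad and velocity of joint box_lid between -0.1 and 0.1 rad/s and contact force between the fingers and box_lid above 0.4 N and x of pipe_elbow in the frame of parts_box between 0.005 and 0.125 m and y of pipe_elbow in the frame of parts_box between -0.09 and 0.09 m and z of pipe_elbow in the frame of parts_box between 0 and 0.09 m and linear speed of each of pipe_elbow, tube_piece, round_adapter below 0.05 m/s and x of tube_piece in the frame of parts_box between 0.005 and 0.125 m and y of tube_piece in the frame of parts_box between -0.09 and 0.09 m and z of tube_piece in the frame of parts_box between 0 and 0.09 m and x of round_adapter in the frame of parts_box between 0.005 and 0.125 m and y of round_adapter in the frame of parts_box between -0.09 and 0.09 m and z of round_adapter in the frame of parts_box between 0 and 0.09 m); the arm keeps its last pose, push and grip.
It fails at once if a piece is touched by the robot instead of sliding off the lid (contact force between any of the fingers, the arm and pipe_elbow above 1 N or contact force between any of the fingers, the arm and tube_piece above 1 N or contact force between any of the fingers, the arm and round_adapter above 1 N).
It fails at once if one of the other loose things on the bench is moved by more than 3 cm (distance of any of red_marker, orange_tape_measure, blue_cutter, pail_lid from where it was at the start of the episode above 0.03 m).
It also fails if it takes over 40 s, if anything falls off the work surface, if the arm or the gripper's body presses on something with over 40 N, if the wrist force passes 120 N, or if a joint passes its speed limit or range.

## Robot

A 6-joint arm with a two-finger parallel gripper is mounted at the origin on a cart in front of the work surface, level with it; the furniture and walls round the work are solid. World frame = base frame: x ahead of the robot, y to its left, z up, the work surface at z = 0. Lengths are in m, angles in rad, forces in N, time in s.
With the tool pointing down it reaches from about 0.3 to 0.875 m from the base axis. Payload 4.2 kg.
Tool frame: the origin (TCP) lies at the very end of the fingers, on their centre line; the grasp point (between the pads) lies env.tcp_to_grasp behind it (env.tcp_to_grasp is the distance from the TCP to the grasp point, in m); z points along the fingers, y is the line along which they close (so a half turn about z gives the same grasp; the last joint's range is limited). The gripper opens to 85 mm and grips with 20 to 120 N. Pads are 22 mm wide; open, the fingers measure 114 mm over their backs; the gripper's body (76 mm by 85 mm) begins 54 mm behind the grasp point. The pads swing forward as they close: fully open they stand 13 mm farther back than shut.
Start: joints at [1.208, 0.32, 1.565, -0, 1.257, -0.02], TCP at [0.193, 0.542, 0.231] pointing down, gripper open.
Joint ranges: [-3.11, 3.11], [-0.84, 2.01], [0.21, 2.61], [-1.34, 4.49], [0.05, 2.63], [-2.56, 2.56]. Speed limits (rad/s): [2.57, 2.57, 3.14, 3.14, 3.14, 3.14].

## Interface

Orientations are given as a rotation vector (axis times angle).
In Python, from workcell import env, viewer, job gives the robot as it stands.
- The arm moves only by the tool move_arm, never from a script. Its argument "moves" is a list of rows, each an object with "xyz": the shift along the world's x, y, z in mm, a list of three; "roll": the turn about the world's z in rad; "grip": the finger opening in mm, from 0 to 85.4. In form: [{"xyz": [x, y, z], "roll": roll, "grip": grip}, ...]. A call has 1 to 10 rows; each row is the pose to reach, as a shift and turn from the pose commanded when the call began; what a row does not reach only later rows make up. A row lasts 1/12 s, in which the tool goes at most 41.7 mm and 7.16 degrees, less where a joint would pass 70% of its speed; a pose out of reach is approached as far as the arm can. A call with a gripper value outside its range is refused whole. The fingers move at their own pace and stop on an object; "force" is the grip in N (left out, the last holds). Time passes only in rows, so rows that repeat a pose let the fingers close. It gives the time, the measured TCP pose, the force, the opening and the grip force at its end, in the units of the state.
- env.observe(): the state, without advancing time (a new reading comes with each control period).
- viewer.capture(name): name is "scene" or "side" or "wrist"; returns the picture (480x640x3 uint8, red, green, blue); there is no depth.
- viewer.camera_info(name): a dict with "fx", "fy", "cx", "cy" (pixels), "world_from_camera" (4x4, takes a point from camera to world coordinates). Camera axes: x right, y down, z forward; pixel columns grow to the right and rows downward; lengths in m; the calibration is good to about 2 mm. A picture is of the moment at which its call begins: read the wrist's pose just before it. camera_info takes no time and is no camera call; for the wrist camera it gives the pose at the moment of the call.
- job.close_job(): hands the job in; it is judged then, once.
The state is a dict: "clock": time; "joint_pos": joint angles; "joint_vel": joint speeds; "joint_efforts": joint torques, N m; "tcp_pos": TCP position; "eef_rot": TCP orientation; "contact_force": force on the tool from outside, world axes, zero at the start; "moment": the same for the moment, N m; "gripper_width": finger opening in m; "gripper_force": force on a finger pad.
Only numpy, scipy, OpenCV 4.12 (cv2) and the standard library are available. Lean on these libraries where they do the work, as an engineer would, in place of code of your own. Each camera call takes 0.05 s, during which the arm holds its last target. There are 200 camera calls.

## Working session

There is one attempt and no reset: what is moved stays moved. The work goes in short steps, Python scripts to look and compute and a tool call to move; the robot and the scene stay as the last step left them, time stands still between calls to the robot, and variables do not carry over. Pictures are saved under pics/ and viewed, at most 10 in all, crops included, and the job is handed in when it is done.

Besides the shell and the picture viewer there is one more tool, called as name(argument=value, ...) on one line, values as JSON. move_arm: Moves the arm, as the interface text tells. Its arguments: {"type":"object","properties":{"moves":{"type":"array","items":{"type":"object","properties":{"xyz":{"type":"array","items":{"type":"number"}},"roll":{"type":"number"},"grip":{"type":"number"}}}},"force":{"type":"number"}},"required":["moves"]}

```bash
mkdir -p pics; ls; python3 - <<'E'
from workcell import env, viewer, job
import cv2,numpy as np
np.set_printoptions(precision=4,suppress=True)
o=env.observe();print(o['clock'],o['tcp_pos'],o['eef_rot'],o['gripper_width'],env.tcp_to_grasp)
for n in ['scene','side']:
    i=viewer.capture(n);cv2.imwrite(f'pics/{n}0.png',i[:,:,::-1]);c=viewer.camera_info(n);print(n,c['fx'],c['cx'],c['cy'],c['world_from_camera'])
E
```

```text
pics
0.0 [0.1931 0.5411 0.2305] [-0.5357 -3.0952  0.0028] 0.08527794214147656 0.0187
scene 621.2103148321539 327.4159521144788 231.10979976840235 [[-0.7761 -0.372   0.5092 -0.5535]
 [-0.6306  0.4577 -0.6267  1.2942]
 [ 0.0001 -0.8075 -0.5898  1.255 ]
 [ 0.      0.      0.      1.    ]]
side 468.84987531679985 318.4845269687366 244.53550075645578 [[ 0.9276 -0.2616  0.2665  0.1766]
 [-0.3732 -0.6244  0.6862 -0.7417]
 [-0.0131 -0.736  -0.6768  0.8507]
 [ 0.      0.      0.      1.    ]]
```

View pics/scene0.png

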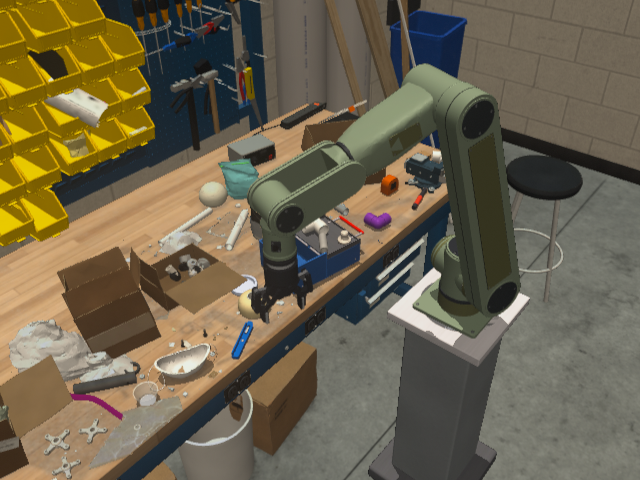

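View pics/side0.png

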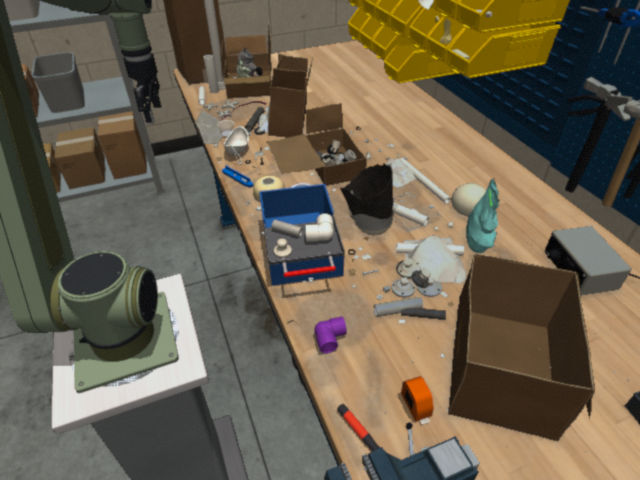

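The side view shows the box with its lid at about (303,245) and the red handle bar at (310,271). The scene view shows the handle at (350,226), partly behind the arm. Red things that could be taken for the handle:
- handle bar: side (310,271)
- red marker or red tool: side (353,425), scene (418,200)

The bar attached to the blue box by two arms is the one I want. The purple elbow at side (330,333) is a decoy, and the white one on the lid at (320,230) is the right one.

```bash
cat > h.py <<'E'
import cv2,numpy as np
from workcell import env, viewer, job
np.set_printoptions(precision=4,suppress=True)
def ray(n,p):
    c=viewer.camera_info(n);T=np.array(c['world_from_camera'])
    d=T[:3,:3]@np.array([(p[0]-c['cx'])/c['fx'],(p[1]-c['cy'])/c['fy'],1]);return T[:3,3],d/np.linalg.norm(d)
def onz(n,p,z):
    o,d=ray(n,p);return o+d*(z-o[2])/d[2]
def tri(a,p,b,q):
    o1,d1=ray(a,p);o2,d2=ray(b,q);s=np.linalg.lstsq(np.c_[d1,-d2],o2-o1,rcond=None)[0]
    A=o1+s[0]*d1;B=o2+s[1]*d2;return (A+B)/2,np.linalg.norm(A-B)
def red(im):
    h=cv2.cvtColor(im,cv2.COLOR_RGB2HSV);return (((h[...,0]<6)|(h[...,0]>174))&(h[...,1]>150)&(h[...,2]>80)).astype('u1')
def bar(n,box,im):
    m=red(im);k=np.zeros_like(m);x0,y0,x1,y1=box;k[y0:y1,x0:x1]=1
    nn,l,s,c=cv2.connectedComponentsWithStats(m*k);i=1+np.argmax(s[1:,4]);ys,xs=np.where(l==i)
    P=np.c_[xs,ys].astype(float);mu=P.mean(0);v=np.linalg.svd(P-mu,full_matrices=False)[2][0];t=(P-mu)@v
    return mu+v*t.min(),mu+v*t.max(),len(P)
E
python3 - <<'E'
from h import *
ims={n:cv2.imread(f'pics/{n}0.png')[:,:,::-1].copy() for n in('side','scene')}
b={}
for n,bx in(('side',(270,250,350,285)),('scene',(325,205,375,240))):
    b[n]=bar(n,bx,ims[n]);print(n,b[n])
    e=[onz(n,p,.076) for p in b[n][:2]];print(e,np.linalg.norm(e[0]-e[1]))
m=lambda n:(b[n][0]+b[n][1])/2
print(tri('side',m('side'),'scene',m('scene')))
a=ims['side'][170:300,220:390][:,:,::-1];c=ims['scene'][190:300,230:390][:,:,::-1]
a=cv2.resize(a,None,fx=3,fy=3,interpolation=2);c=cv2.resize(c,None,fx=1.7,fy=1.7,interpolation=2)
o=np.zeros((390,510+280,3),'u1');o[:a.shape[0],:a.shape[1]]=a;o[:c.shape[0],510:510+c.shape[1]]=c[:,:280];cv2.imwrite('pics/crop.png',o)
E
```

```text
side (array([334.2012, 267.4828]), array([283.9061, 274.308 ]), 237)
[array([ 0.4859, -0.0433,  0.076 ]), array([ 0.3712, -0.0191,  0.076 ])] 0.11727254007409854
scene (array([338.9969, 216.0046]), array([363.2305, 232.6647]), 87)
[array([ 0.4882, -0.0491,  0.076 ]), array([ 0.3699, -0.0245,  0.076 ])] 0.12082584337839979
(array([ 0.4267, -0.0339,  0.0785]), np.float64(0.0013395737500548688))
```

View pics/crop.png

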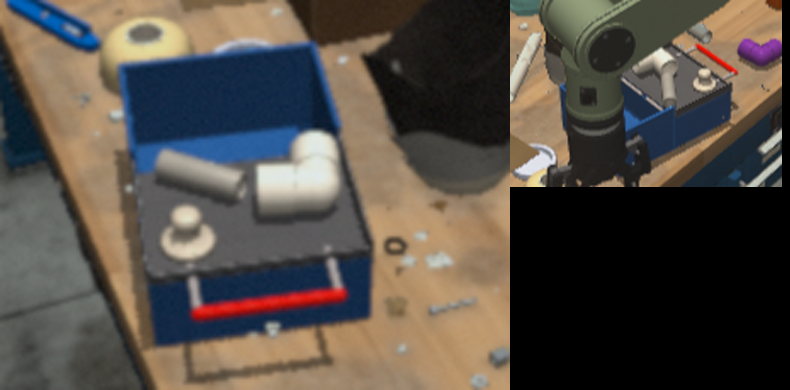

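The crop confirms the bar on two arms at the lid's free end, with the adapter, tube and white elbow on the lid. Handle middle is about (0.427, -0.034, 0.077), against an expected height of 0.076. The bar runs at -0.206 rad, so box yaw is within limits. The needed roll is about +0.137. I'm moving above the bar with a narrow opening, since the gap to the lid is only 32 mm.

move_arm(moves=[{"xyz": [235, -575, 0], "roll": 0.137, "grip": 30}, {"xyz": [235, -575, 0], "roll": 0.137, "grip": 30}, {"xyz": [235, -575, 0], "roll": 0.137, "grip": 30}, {"xyz": [235, -575, 0], "roll": 0.137, "grip": 30}, {"xyz": [235, -575, 0], "roll": 0.137, "grip": 30}, {"xyz": [235, -575, 0], "roll": 0.137, "grip": 30}, {"xyz": [235, -575, 0], "roll": 0.137, "grip": 30}, {"xyz": [235, -575, 0], "roll": 0.137, "grip": 30}, {"xyz": [235, -575, 0], "roll": 0.137, "grip": 30}, {"xyz": [235, -575, 0], "roll": 0.137, "grip": 30}], force=30)

```text
clock: 0.93
tcp_pos: [0.3509, 0.1539, 0.2313]
eef_rot: [0.322, 3.125, 0.0]
contact_force: [0.3, 0.0, -0.1]
gripper_width: 0.03
gripper_force: 0.0
```

move_arm(moves=[{"xyz": [77, -188, 0], "roll": 0, "grip": 30}, {"xyz": [77, -188, 0], "roll": 0, "grip": 30}, {"xyz": [77, -188, 0], "roll": 0, "grip": 30}, {"xyz": [77, -188, 0], "roll": 0, "grip": 30}, {"xyz": [77, -188, 0], "roll": 0, "grip": 30}, {"xyz": [77, -188, 0], "roll": 0, "grip": 30}, {"xyz": [77, -188, 0], "roll": 0, "grip": 30}, {"xyz": [77, -188, 0], "roll": 0, "grip": 30}])

```text
clock: 1.6
tcp_pos: [0.4273, -0.0318, 0.2309]
eef_rot: [-0.323, -3.123, -0.001]
contact_force: [-0.2, -0.3, -0.0]
gripper_width: 0.0303
gripper_force: 0.0
```

```bash
python3 - <<'E'
from h import *
o=env.observe();print(o['clock'],o['tcp_pos'],o['eef_rot'])
c=viewer.camera_info('wrist');print(np.array(c['world_from_camera']))
w=viewer.capture('wrist')
b=bar('wrist',(0,0,640,480),w);print(b);e=[onz('wrist',p,.076) for p in b[:2]];print(e,np.linalg.norm(e[0]-e[1]),(e[0]+e[1])/2)
s=viewer.capture('scene');q=bar('scene',(300,190,400,260),s);print(q,tri('wrist',(b[0]+b[1])/2,'scene',(q[0]+q[1])/2))
cv2.imwrite('pics/w1.png',w[:,:,::-1]);cv2.imwrite('pics/s1.png',s[:,:,::-1])
E
```

```text
1.6 [ 0.4273 -0.0318  0.2309] [-0.3235 -3.1233 -0.001 ]
[[ 0.2058  0.9259  0.3169  0.3456]
 [ 0.9786 -0.1949 -0.066  -0.0144]
 [ 0.0007  0.3237 -0.9462  0.3735]
 [ 0.      0.      0.      1.    ]]
(array([313.0203, 153.9962]), array([312.8604, 279.0011]), 1343)
[array([ 0.3703, -0.0189,  0.076 ]), array([ 0.4879, -0.0437,  0.076 ])] 0.12016425700806117 [ 0.4291 -0.0313  0.076 ]
(array([339.0078, 215.9888]), array([363.1646, 232.763 ]), 82) (array([ 0.4238, -0.0301,  0.0814]), np.float64(0.000707895836932431))
```

View pics/w1.png

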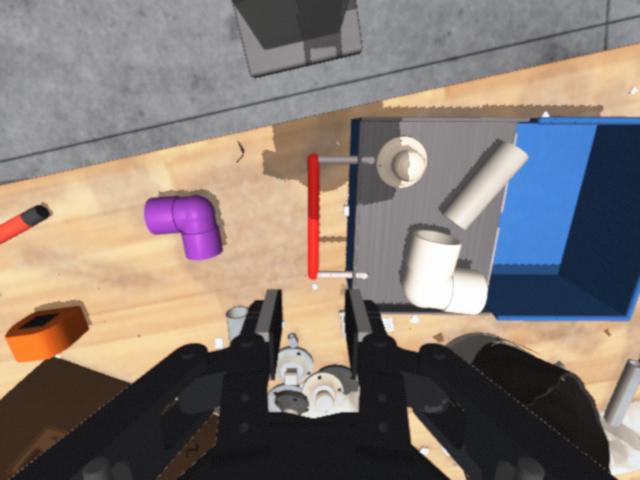

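The wrist view shows the bar at column 313 from rows 154 to 279, lined up with the midpoint between the fingers at about column 315. Position and roll are right, so I'm descending to bar height and closing.

move_arm(moves=[{"xyz": [1, 0, -40], "roll": 0, "grip": 30}, {"xyz": [1, 0, -80], "roll": 0, "grip": 30}, {"xyz": [1, 0, -110], "roll": 0, "grip": 30}, {"xyz": [1, 0, -130], "roll": 0, "grip": 30}, {"xyz": [1, 0, -150], "roll": 0, "grip": 30}, {"xyz": [1, 0, -163], "roll": 0, "grip": 30}, {"xyz": [1, 0, -170], "roll": 0, "grip": 30}, {"xyz": [1, 0, -170], "roll": 0, "grip": 30}])

```text
clock: 2.37
tcp_pos: [0.4278, -0.0309, 0.0603]
eef_rot: [-0.319, -3.122, -0.0]
contact_force: [-0.1, 0.1, -0.9]
gripper_width: 0.0296
gripper_force: 0.0
```

move_arm(moves=[{"xyz": [0, 0, 0], "roll": 0, "grip": 5}, {"xyz": [0, 0, 0], "roll": 0, "grip": 5}, {"xyz": [0, 0, 0], "roll": 0, "grip": 5}, {"xyz": [0, 0, 0], "roll": 0, "grip": 5}, {"xyz": [0, 0, 0], "roll": 0, "grip": 5}, {"xyz": [0, 0, 0], "roll": 0, "grip": 5}], force=30)

```text
clock: 2.87
tcp_pos: [0.4294, -0.0322, 0.0621]
eef_rot: [0.323, 3.123, 0.0]
contact_force: [-1.3, -0.7, 5.7]
gripper_width: 0.0095
gripper_force: 29.8
```

Grip holds the bar at about 30 N. Now I'm raising it along the hinge arc: box x in world is (0.206, 0.979), to 20° first.

move_arm(moves=[{"xyz": [0, 1, 10], "roll": 0, "grip": 5}, {"xyz": [0, 2, 20], "roll": 0, "grip": 5}, {"xyz": [1, 4, 30], "roll": 0, "grip": 5}, {"xyz": [1, 6, 40], "roll": 0, "grip": 5}, {"xyz": [2, 9, 50], "roll": 0, "grip": 5}, {"xyz": [3, 12, 59], "roll": 0, "grip": 5}, {"xyz": [3, 12, 59], "roll": 0, "grip": 5}, {"xyz": [3, 12, 59], "roll": 0, "grip": 5}])

```text
clock: 3.53
tcp_pos: [0.4317, -0.0209, 0.1204]
eef_rot: [0.321, 3.125, -0.003]
contact_force: [-0.3, -5.6, -0.6]
gripper_width: 0.0097
gripper_force: 29.4
```

```bash
python3 - <<'E'
from h import *
o=env.observe();print(o['clock'],o['tcp_pos'],o['contact_force'],o['gripper_width'],o['gripper_force'])
s=viewer.capture('side')[140:310,200:400,::-1];c=viewer.capture('scene')[150:300,230:430,::-1]
cv2.imwrite('pics/l1.png',np.hstack([cv2.resize(s,(400,340)),cv2.resize(c,(400,340))]))
E
```

```text
3.5333 [ 0.4317 -0.0209  0.1204] [-0.2939 -5.5704 -0.5577] 0.009668702159557657 29.42831128835678
```

View pics/l1.png

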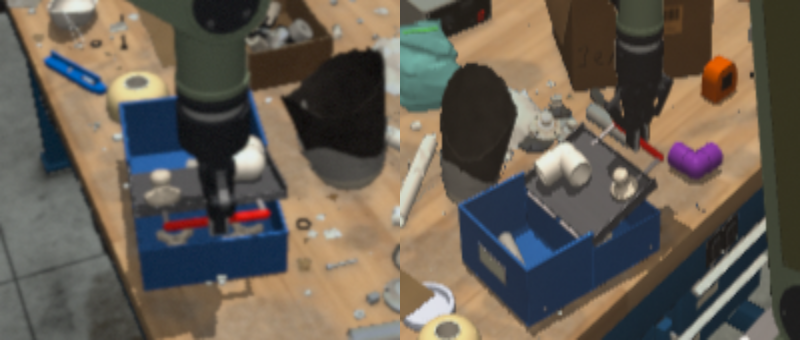

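The lid follows at about 20° and the tube has already dropped into the bay. The elbow at (563,165) and adapter at (622,182) are still on the lid. Continuing to 40°.

move_arm(moves=[{"xyz": [1, 3, 7], "roll": 0, "grip": 5}, {"xyz": [1, 6, 14], "roll": 0, "grip": 5}, {"xyz": [2, 10, 20], "roll": 0, "grip": 5}, {"xyz": [3, 14, 27], "roll": 0, "grip": 5}, {"xyz": [4, 18, 33], "roll": 0, "grip": 5}, {"xyz": [5, 22, 40], "roll": 0, "grip": 5}, {"xyz": [6, 26, 45], "roll": 0, "grip": 5}, {"xyz": [7, 31, 51], "roll": 0, "grip": 5}, {"xyz": [7, 31, 51], "roll": 0, "grip": 5}, {"xyz": [7, 31, 51], "roll": 0, "grip": 5}])

```text
clock: 4.47
tcp_pos: [0.438, 0.0082, 0.172]
eef_rot: [-0.319, -3.125, 0.01]
contact_force: [-4.6, -12.3, 6.8]
gripper_width: 0.0095
gripper_force: 29.7
```

move_arm(moves=[{"xyz": [1, 5, 6], "roll": 0, "grip": 5}, {"xyz": [2, 10, 11], "roll": 0, "grip": 5}, {"xyz": [3, 16, 16], "roll": 0, "grip": 5}, {"xyz": [5, 22, 21], "roll": 0, "grip": 5}, {"xyz": [6, 28, 25], "roll": 0, "grip": 5}, {"xyz": [7, 34, 29], "roll": 0, "grip": 5}, {"xyz": [9, 40, 33], "roll": 0, "grip": 5}, {"xyz": [10, 47, 37], "roll": 0, "grip": 5}, {"xyz": [10, 47, 37], "roll": 0, "grip": 5}, {"xyz": [10, 47, 37], "roll": 0, "grip": 5}])

```text
clock: 5.3
tcp_pos: [0.4482, 0.0554, 0.2112]
eef_rot: [0.32, 3.124, -0.009]
contact_force: [-8.8, -12.3, 22.4]
gripper_width: 0.0099
gripper_force: 31.4
```

```bash
python3 - <<'E'
from h import *
o=env.observe();print(o['clock'],o['tcp_pos'],o['contact_force'],o['gripper_width'],o['gripper_force'])
s=viewer.capture('side')[110:280,200:400,::-1];c=viewer.capture('scene')[150:300,230:430,::-1]
cv2.imwrite('pics/l2.png',np.hstack([cv2.resize(s,(400,340)),cv2.resize(c,(400,340))]))
w=viewer.capture('wrist');cv2.imwrite('pics/w2.png',w[:,:,::-1])
E
```

```text
5.3 [0.4482 0.0554 0.2112] [ -8.8146 -12.3405  22.383 ] 0.009943892593564926 31.39443576335907
```

View pics/l2.png

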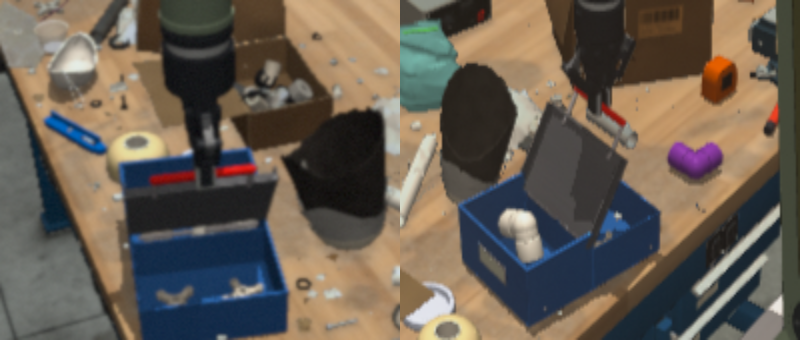

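Both views show the lid steep and empty, with the elbow in the bay at right-panel (520,228). The adapter is not visible here, so I'm checking the wrist view and measuring the bar height.

```bash
python3 - <<'E'
from h import *
s=viewer.capture('side');c=viewer.capture('scene')
b=bar('side',(260,180,345,215),s);q=bar('scene',(300,180,350,230),c);print(b,q)
u=np.array([.206,.979,0]);H=np.array([.428,-.032,.07])+.174*u
o=env.observe();T=o['tcp_pos']
for n,e in(('side',b),('scene',q)):
  for p in e[:2]:
    # cast the ray onto the bar's vertical plane, box x = -82 mm
    O,d=ray(n,p);t=((H-.082*u-O)@u)/(d@u);P=O+d*t;print(n,P, 'ang',np.degrees(np.arcsin((P[2]-.07)/.1741))-2)
r=np.array(T)-H;print(T,'box x',r@u,'z-70',r[2])
E
```

```text
(array([296.9452, 197.5268]), array([274.8934, 200.0795]), 100) (array([330.2334, 196.0381]), array([341.6523, 204.4708]), 39)
side [0.4384 0.0599 0.2202] ang 57.62459283338814
side [0.39   0.07   0.2203] ang 57.65877625821239
scene [0.4384 0.0599 0.2301] ang 64.85953596756028
scene [0.3857 0.071  0.2273] ang 62.601240088297374
[0.4481 0.0551 0.2111] box x -0.08468423682852329 z-70 0.1410818741347456
```

View pics/w2.png

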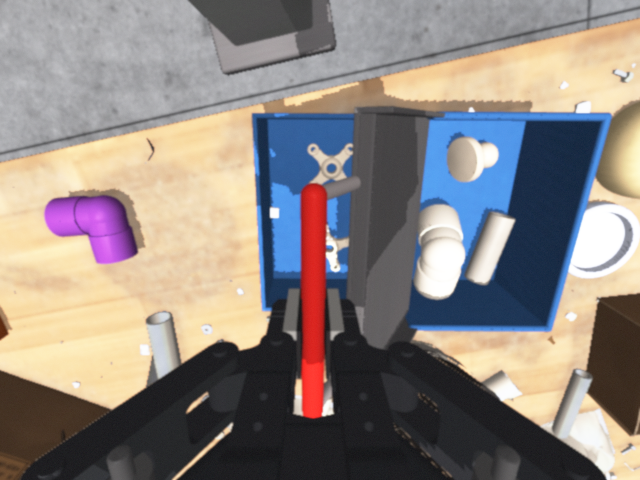

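The wrist view shows all three pieces in the bay: adapter (470,158), elbow (440,250), tube (491,248). The lid angle comes out near 60° from the TCP arc (58.9 to 61.5°), and the mean of the two cameras agrees. The roughly 26 N residual force points outward along the lid, so I'm easing 2 mm that way and dwelling.

move_arm(moves=[{"xyz": [0, -1, 2], "roll": 0, "grip": 5}, {"xyz": [0, -1, 2], "roll": 0, "grip": 5}, {"xyz": [0, -1, 2], "roll": 0, "grip": 5}, {"xyz": [0, -1, 2], "roll": 0, "grip": 5}, {"xyz": [0, -1, 2], "roll": 0, "grip": 5}, {"xyz": [0, -1, 2], "roll": 0, "grip": 5}, {"xyz": [0, -1, 2], "roll": 0, "grip": 5}, {"xyz": [0, -1, 2], "roll": 0, "grip": 5}])

```text
clock: 6.22
tcp_pos: [0.4482, 0.0556, 0.2114]
eef_rot: [-0.322, -3.125, 0.004]
contact_force: [-5.6, -6.3, 10.5]
gripper_width: 0.0097
gripper_force: 30.4
```

```bash
python3 - <<'E'
from h import *
o=env.observe();print(o['clock'],o['tcp_pos'],o['contact_force'],o['gripper_width'],o['gripper_force'])
s=viewer.capture('side');c=viewer.capture('scene');w=viewer.capture('wrist')
# bar's upper-left end (toward robot), seen in all
b=bar('side',(260,180,345,215),s);q=bar('scene',(300,180,350,230),c);k=bar('wrist',(0,0,640,480),w)
E=lambda x:sorted(x[:2],key=lambda p:p[0])
print(b,q,k)
H=np.array([.428,-.032,.07])+.174*np.array([.206,.979,0]);u=np.array([.206,.979,0])
P,g=tri('side',E(b)[0],'wrist',sorted(k[:2],key=lambda p:p[1])[0])
r=P-H;print(P,g,'boxx',r@u,'z',r[2],'angle',np.degrees(np.arctan2(r[2],-(r@u)))-2,'R',np.hypot(r@u,r[2]))
w2=cv2.imread('pics/w2.png')[:,:,::-1]
print('wrist change in bay',np.abs(w[130:300,430:510].astype(int)-w2[130:300,430:510]).mean())
E
```

```text
6.2167 [0.4482 0.0556 0.2114] [-5.6364 -6.3366 10.4585] 0.009747089878843427 30.385465621948242
(array([296.2726, 197.299 ]), array([274.9791, 199.8242]), 97) (array([330.1902, 196.1112]), array([341.6582, 204.469 ]), 40) (array([313.7004, 183.9737]), array([312.2672, 418.0139]), 5352)
[0.3894 0.0685 0.222 ] 0.0009957653716568342 boxx -0.0837117845657435 z 0.15204326110316407 angle 59.16375497699366 R 0.1735650198688272
wrist change in bay 5.537083333333333
```

Triangulated bar radius is 173.6 mm (expected 174), the lid angle is 59°, and the load has dropped with the grip steady at 30 N. Handing in.

```bash
python3 -c "
from workcell import job
print(job.close_job())"
```

```text
the job is handed in; nothing more can be done
None
```

I handed the job in with the gripper holding the lid at about 59° (grip 30 N) and the tube, elbow and adapter all in the open bay; the hand-in gave no verdict.

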